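# Switch off the egg boiler and lift out the egg with the tongs

## Task

The egg is cooked: turn the egg boiler's dial fully anticlockwise to off, then pick up the kitchen tongs, close them on the egg standing in the boiler's rack and lift it about 10 cm clear. The egg is hot, so touch it only with the tongs, do not drop it, and leave the other things on the table where they are. Finish while still holding the egg up in the tongs.

Things in the scene. Friction and masses are not known exactly. Their poses are not given: they have to be found in the camera images.
- boiler: Egg boiler, fixed to the table: a low white rounded box 180 mm (its x) by 270 mm (its y), deck 38 mm above the table. On its +y half an aluminium rack 130 x 70 mm, top face 55 mm above the table, with a row of three 28 mm holes; the egg stands in the middle one. On its -y half the dial. Origin: centre of the underside, on the table; z up.
- dial (a joint): Angle of the boiler's dial in rad: 0 = off, the end stop fully anticlockwise seen from above; grows clockwise (up to 4.5). It starts about 0.8 to 1.4 and stays where it is left; friction about 0.03 N m.
- dial_grip (a point): On the dial's axis at the height to grip, 75 mm above the table; in the boiler's frame x 0, y -85 mm. Black disc, 44 mm across, with an upright bar grip 42 mm long, 14 mm thick and 32 mm tall (its top 7 mm above this point); a white mark lies on the bar's -x end. This frame turns with the dial: x along the bar, z up. At off the bar lies along the boiler's x.
- egg: Brown hen's egg, 43 mm in diameter, 55 mm tall, about 60 g, standing blunt end down in the middle hole of the rack (in the boiler's frame x 0, y +50 mm). Origin: centre of its widest part, on its axis, 21.5 mm above its lower end, about 70 mm above the table at the start; the top of the egg is 34 mm above the origin.
- tongs: Steel sprung kitchen tongs, about 100 g, lying level on their side on the rest, opening horizontally. Origin: on the pivot, midway up the arms, 31 mm above the table at the start; x points to the tips, z up; the arms are mirror images in the x-z plane. Arms: 3 mm strips standing 18 mm tall (9 mm above and below the origin), straight to x = 140 mm, then bowed outward to the jaws.
- tongs_grip (a point): The place to grip the tongs, x = 105 mm in their frame (axes the same), midway between the arms, at their balance point. Left alone the tongs measure 44 mm over the outsides here. The spring pushes back with about 5 N per arm all the way: squeezed to 36 mm they are held firmly and still open; closed on the egg they measure about 22 mm; empty they stop at about 11 mm. Let go, they spring open.
- tongs_jaws (a point): Middle of the jaws, x = 197 mm in the tongs' frame (axes the same), midway between the arms: bring this to the egg. Each jaw has two upright 6 mm ribs, at x = 184 and 210 mm, between which the egg sits. Gap between facing ribs: 79 mm when left alone, 63 mm when squeezed to 36 mm at the grip; 1 mm there is about 1.9 mm here.
- tongs_left: The arm of the tongs on their +y side; its origin is the tongs' pivot.
- tongs_right: The arm of the tongs on their -y side; its origin is the tongs' pivot.
- tong_rest: Rest for the tongs, fixed: a dark wooden plate 170 x 100 mm, 4 mm thick, with two pale cross bars (12 mm wide, 120 mm long, tops 22 mm above the table) at x = -70 and +60 mm on which the tongs lie. Origin: on the table midway under the place to grip the tongs; the tongs' x axis starts along its x, their pivot at x = -105 mm.
- salt_shaker: White salt shaker, 42 mm wide, 72 mm tall, between boiler and tong rest, nearer the robot. Origin: centre of its underside. To be left alone.
- spice_jar: Small jar, 40 mm wide, 55 mm tall, between boiler and tong rest. Origin: centre of its underside. To be left alone.
- mug: White mug, 80 mm wide, 90 mm tall. Origin: centre of its underside. To be left alone.
- boiler_lid: The boiler's glass dome lid, put aside: 156 mm wide, 92 mm tall. Origin: centre of its underside. To be left alone.
- spoon: Steel spoon about 200 mm long lying on the table. Origin: under its middle. To be left alone.
- label_roll: Roll of paper labels, 70 mm wide, 40 mm tall. Origin: centre of its underside. To be left alone.
Mind the look-alikes: they are no part of the job. Several things have the shape of the egg; the one meant has the colours described above.

How it is judged (in metres and radians):
On the way, in this order (a step that is already met when the one before it is completed fails the run):
1. the dial is turned to its off stop (value of joint dial below 0.07 rad and distance of egg from where it was at the start of the episode below 0.01 m), for 0.2 s.
2. the tongs are picked up in the gripper while the egg still stands in the rack (contact force between the fingers and tongs above 1 N and height (world z) of tongs above 0.045 m and distance of egg from where it was at the start of the episode below 0.02 m), for 0.2 s.
3. the egg is off the rack, between the arms of the tongs (contact force between each of tongs_left, tongs_right and egg above 0.3 N and contact force between the fingers and egg below 0.1 N and height (world z) of egg above 0.09 m and contact force between boiler and egg below 0.01 N), for 0.2 s.
At the end, for the whole second after the job is handed in: Dial within 0.07 rad of off; egg origin 140 mm or more above the table, still, pressed by both tong arms (over 0.3 N each), touched by neither fingers nor boiler; tongs in the gripper, over 100 mm up, off the boiler; bystanders within 40 mm of where they began (contact force between each of tongs_left, tongs_right and egg above 0.3 N and contact force between the fingers and egg below 0.1 N and value of joint dial below 0.07 rad and height (world z) of egg above 0.14 m and contact force between the fingers and tongs above 1 N and contact force between boiler and egg below 0.01 N and contact force between boiler and tongs below 0.01 N and height (world z) of tongs above 0.1 m and linear speed of egg below 0.05 m/s and distance of each of salt_shaker, spice_jar, mug, boiler_lid, spoon, label_roll from where it was at the start of the episode below 0.04 m); the arm keeps its last pose, push and grip.
It fails at once if the fingers touch the egg (contact force between the fingers and egg above 0.5 N).
It fails at once if the egg falls from the rack or the tongs (height (world z) of egg below 0.058 m).
It fails at once if a bystander is moved more than 40 mm (distance of any of salt_shaker, spice_jar, mug, boiler_lid, spoon, label_roll from where it was at the start of the episode above 0.04 m).
It also fails if it takes over 61 s, if anything falls off the work surface, if the arm or the gripper's body presses on something with over 40 N, if the wrist force passes 120 N, or if a joint passes its speed limit or range.

## Robot

A 6-joint arm with a two-finger parallel gripper is mounted at the origin on the work surface. World frame = base frame: x ahead of the robot, y to its left, z up, the work surface at z = 0. Lengths are in mm, angles in rad, forces in N, time in s.
With the tool pointing down it reaches from about 350 to 875 mm from the base axis. Payload 15.5 kg.
Tool frame: the origin (TCP) lies at the very end of the fingers, on their centre line; the grasp point (between the pads) lies 19 mm behind it; z points along the fingers, y is the line along which they close (so a half turn about z gives the same grasp; the last joint's range is limited). The gripper opens to 85 mm and grips with 20 to 120 N. Pads are 22 mm wide; open, the fingers measure 114 mm over their backs; the gripper's body (76 mm by 85 mm) begins 54 mm behind the grasp point. The pads swing forward as they close: fully open they stand 13 mm farther back than shut.
Start: joints at [1.115, 0.494, 1.345, -0, 1.302, -0.096], TCP at [220.635, 584.762, 231.277] pointing down, gripper open.
Joint ranges: [-2.91, 2.91], [-0.82, 2.16], [0.22, 2.67], [-1.22, 4.37], [0.12, 2.79], [-3.08, 3.08]. Speed limits (rad/s): [1.89, 1.89, 2.57, 3.01, 3.01, 3.01].

## Interface

Orientations are given as [roll, pitch, yaw] about the fixed x, y, z axes, in that order (R = Rz(yaw) Ry(pitch) Rx(roll)).
In Python, from station import robot gives the robot as it stands. The module is installed in compiled form; this text tells all that it offers.
- The arm moves only by the tool arm_command, never from a script. Its argument "motion" is a list of rows, each a list of 2 entries, a list of its own where there are three numbers: the shift along the tool's x, y, z normalised to -1 to 1, where 1 is 30 cm, then the turn about the tool's z normalised to -1 to 1, where 1 is 45 degrees. In form: [[[tx, ty, tz], yaw], ...]. A call has 1 to 10 rows; each row is the pose to reach, as a shift and turn from the pose commanded when the call began, along the tool's axes at that moment; what a row does not reach only later rows make up. A row lasts 1/12 s, in which the tool goes at most 41.7 mm and 7.16 degrees, less where a joint would pass 70% of its speed; a pose out of reach is approached as far as the arm can. A call with a number of a shift or a turn outside -1 to 1 is refused whole. A call with a gripper value outside its range is refused whole. "jaw" is the closure, from 0 (fully open) to 1 (shut), set as the call begins (left out, the last holds). The fingers move at their own pace and stop on an object; "newtons" is the grip in N (left out, the last holds). Time passes only in rows, so rows that repeat a pose let the fingers close. It gives the time, the measured TCP pose, the force, the opening and the grip force at its end, in the units of the state.
- robot.read_state(): the state, without advancing time (a new reading comes with each control period).
- robot.camera(name): name is "side" or "top" or "wrist"; returns a dict with "frame" (400x640x3 uint8, red, green, blue), "intrinsics" (3x3 intrinsics, pixels), "position" and "orientation" of the camera in the world; the wrist camera has in their place "T_tool_cam" (4x4, takes a point from camera to tool coordinates, whose origin is the TCP and whose axes are the flange's). Camera axes: x right, y up, looking along -z (the intrinsics and any distortion apply to the point x, -y, -z); pixel columns grow to the right and rows downward; lengths in mm; the calibration is good to about 2 mm. A picture is of the moment at which its call begins: read the wrist's pose just before it. There is no depth.
- robot.hand_in(): hands the job in; it is judged then, once.
The state is a dict: "t": time; "q": joint angles; "qd": joint speeds; "joint_torque": joint torques, N m; "position": TCP position; "tcp_rot": TCP orientation; "ft_force": force on the tool from outside, world axes, zero at the start; "moment": the same for the moment, N m; "opening": opening from 0.0 (shut) to 1.0 (fully open); "grip_force": force on a finger pad.
Only numpy, scipy, OpenCV 4.12 (cv2) and the standard library are available. Lean on these libraries where they do the work, as an engineer would, in place of code of your own. Each camera call takes 0.05 s, during which the arm holds its last target. There are 200 camera calls.

## Working session

There is one attempt and no reset: what is moved stays moved. The work goes in short steps, Python scripts to look and compute and a tool call to move; the robot and the scene stay as the last step left them, time stands still between calls to the robot, and variables do not carry over. Pictures are saved under pics/ and viewed, at most 10 in all, crops included, and the job is handed in when it is done.

Besides the shell and the picture viewer there is one more tool, called after ">>>" by a JSON object that holds its "fn" and its "kwargs". arm_command: Moves the arm, as the interface text tells. Scaled input: -1 to 1 covers 30 cm each way for a shift and 45 degrees each way for a turn. Its arguments: {"type":"object","properties":{"motion":{"type":"array"},"jaw":{"type":"number"},"newtons":{"type":"number"}},"required":["motion"]}

```bash
mkdir -p pics
cat > h.py <<'E'
import numpy as np, cv2, pickle
from scipy.spatial.transform import Rotation as R
from station import robot
def snap(n,f):
    s=robot.read_state(); c=robot.camera(n); c['state']=s
    cv2.imwrite('pics/'+f+'.png',c['frame'][:,:,::-1]); pickle.dump(c,open('pics/'+f+'.pkl','wb')); return c
def load(f): return pickle.load(open('pics/'+f+'.pkl','rb'))
def rot(o):
    o=np.array(o,float)
    return o if o.shape==(3,3) else (R.from_euler('xyz',o).as_matrix() if o.size==3 else R.from_quat(o).as_matrix())
def pose(c):
    if 'T_tool_cam' in c:
        s=c['state'];T=np.eye(4);T[:3,:3]=rot(s['tcp_rot']);T[:3,3]=s['position']
        T=T@np.array(c['T_tool_cam']);return T[:3,:3],T[:3,3]
    return rot(c['orientation']),np.array(c['position'])
def ray(c,u,v):
    Rm,p=pose(c); d=np.linalg.inv(c['intrinsics'])@[u,v,1]; d=Rm@(d*[1,-1,-1]); return p,d
def onz(c,u,v,z):
    p,d=ray(c,u,v); return p+d*(z-p[2])/d[2]
def proj(c,P):
    Rm,p=pose(c); q=Rm.T@(np.array(P)-p)*[1,-1,-1]; q=c['intrinsics']@q; return q[:2]/q[2]
E
python3 - <<'E'
from h import *
for n in ['top','side']:
    c=snap(n,n+'0'); print({k:v for k,v in c.items() if k not in('frame','state')})
print(c['state'])
E
```

```text
{'intrinsics': array([[477.51015958,   0.        , 318.83645768],
       [  0.        , 477.51015958, 197.94143863],
       [  0.        ,   0.        ,   1.        ]]), 'position': array([ 280.82041744,    4.11026492, 1574.60218307]), 'orientation': array([ 0.13932002,  0.00258881, -1.56882949])}
{'intrinsics': array([[424.68845443,   0.        , 316.29249286],
       [  0.        , 424.68845443, 204.99829834],
       [  0.        ,   0.        ,   1.        ]]), 'position': array([  287.31819886, -1004.8068886 ,   843.6521835 ]), 'orientation': array([ 0.90815536,  0.00888804, -0.21401482])}
{'t': 0.05, 'q': array([ 1.11448033e+00,  4.94184519e-01,  1.34611455e+00, -1.93229206e-06,
        1.30249397e+00, -9.55029407e-02]), 'qd': array([ 0.00101122,  0.00031795, -0.00089535, -0.00121587, -0.00024981,
        0.00237112]), 'joint_torque': array([ 3.49539245e-03, -8.84434676e+01, -3.84987259e+01, -7.91382490e-05,
        4.73483015e-03, -7.70973429e-05]), 'position': array([220.49179276, 584.44197039, 230.7050374 ]), 'tcp_rot': array([-3.14039756e+00, -1.12612099e-04,  2.78078004e+00]), 'ft_force': array([-0.34559312, -0.01189002,  0.03780474]), 'moment': array([-0.03151571,  0.00220948, -0.01219238]), 'grip_force': 0.0, 'opening': 1.001334982275704}
```

View pics/top0.png

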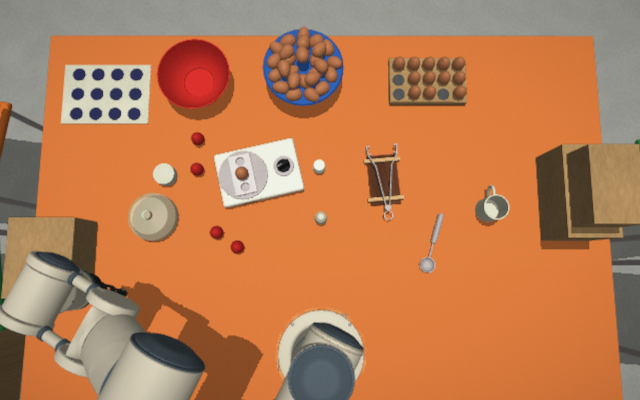

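View pics/side0.png

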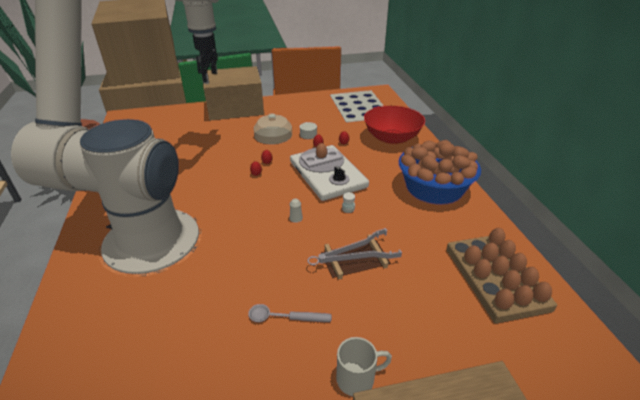

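The top view shows the boiler at about (258,173), with the dial at (283,165) and the egg in the rack at (242,173). The tongs run from the pivot at (388,212) to the tips at (367,148) and (396,147). Egg-shaped candidates:
- the brown egg in the rack, (242,173)
- red eggs at (197,138), (197,169), (217,232) and (237,247)
- brown eggs in the bowl at (303,67)
- brown eggs in the carton at (428,80)

Only the one at (242,173) is brown and standing in the rack. I'll confirm it in an enlarged crop.

Run:
```python
from h import *
c=load('top0'); f=c['frame'][125:230,195:420,::-1]
cv2.imwrite('pics/crop1.png',cv2.resize(f,None,fx=3.5,fy=3.5,interpolation=cv2.INTER_CUBIC))
hsv=cv2.cvtColor(c['frame'],cv2.COLOR_RGB2HSV)
m=((hsv[...,1]<60)&(hsv[...,2]>130)).astype(np.uint8)
roi=np.zeros_like(m); roi[130:215,205:308]=1
cs,_=cv2.findContours(m*roi,0,2); k=max(cs,key=cv2.contourArea); r=cv2.minAreaRect(cv2.convexHull(k)); print(r)
P=np.array([onz(c,u,v,36)[:2] for u,v in cv2.boxPoints(r)]); print(P,P.mean(0))
print('egg',onz(c,242,173,80),'dial',onz(c,283,165,80))
for u,v in[(388,213),(367,148),(396,147)]: print('tongs',onz(c,u,v,35))
```

```text
((258.0088806152344, 172.33889770507812), (53.41067886352539, 81.86682891845703), 77.19573211669922)
[[637.72993085 360.44054648]
 [699.55867826  97.81322892]
 [524.92842353  57.48605844]
 [464.89938168 316.28545541]] [581.77910358 208.00632231]
egg [570.2293716  253.29687121  80.        ] dial [596.39745502 122.99550113  80.        ]
tongs [ 447.79785856 -215.68257368   35.        ]
tongs [ 663.55262818 -150.25370401   35.        ]
tongs [ 667.06526424 -246.07971873   35.        ]
```

View pics/crop1.png

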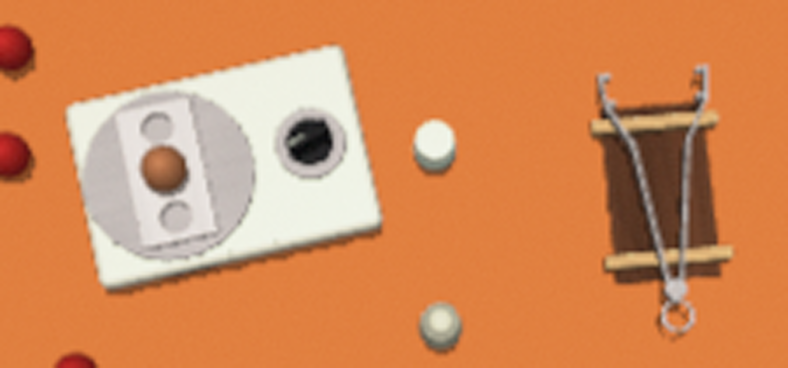

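The crop confirms it: the brown egg stands in the rack's middle hole at crop (165,170). The dial bar, with its mark at crop (296,143), points left, so the dial is near 1.3 rad. The boiler yaw is about 13°.

>>> {"fn": "arm_command", "kwargs": {"motion": [[[-0.2, -0.12, 0], 0.15], [[-0.4, -0.24, 0], 0.3], [[-0.6, -0.36, 0], 0.5], [[-0.8, -0.46, 0], 0.7], [[-0.86, -0.5, 0], 0.8], [[-0.86, -0.5, 0], 0.9], [[-0.86, -0.5, 0], 0.9], [[-0.86, -0.5, 0], 0.9]]}}

```text
t: 0.77
position: [412.2, 349.1, 231.1]
tcp_rot: [-3.142, 0.001, 2.07]
ft_force: [0.6, -0.0, -0.5]
opening: 1.0
grip_force: 0.0
```

```bash
cat >> h.py <<'E'
def to(x,y,z,yaw):
    s=robot.read_state(); Rm=rot(s['tcp_rot']); d=Rm.T@(np.array([x,y,z])-s['position'])/300
    cy=R.from_matrix(Rm).as_euler('xyz')[2]; t=-((yaw-cy+np.pi)%(2*np.pi)-np.pi)/np.radians(45)
    print('t',round(s['t'],2),'pos',s['position'].round(1),'rpy',s['tcp_rot'].round(3),'F',s['ft_force'].round(1),'grip',round(s['grip_force'],1),'open',round(s['opening'],3),'q6',round(s['q'][5],2)); print('shift',d.round(4),'turn',round(t,4))
E
python3 -c "
from h import *
to(560,140,230,2.07)"
```

```text
t 0.77 pos [412.2 349.1 231.1] rpy [-3.142e+00  1.000e-03  2.070e+00] F [ 0.6 -0.  -0.5] grip 0.0 open 1.0 q6 0.09
shift [-0.8476  0.0989  0.0051] turn -0.0001
```

>>> {"fn": "arm_command", "kwargs": {"motion": [[[-0.14, 0.02, 0], 0], [[-0.28, 0.04, 0], 0], [[-0.42, 0.05, 0], 0], [[-0.56, 0.07, 0], 0], [[-0.7, 0.08, 0], 0], [[-0.8, 0.1, 0], 0], [[-0.85, 0.1, 0], 0], [[-0.85, 0.1, 0], 0], [[-0.85, 0.1, 0], 0]]}}

```text
t: 1.52
position: [558.1, 144.1, 230.9]
tcp_rot: [-3.141, -0.001, 2.073]
ft_force: [-0.6, 0.7, -0.5]
opening: 0.997
grip_force: 0.0
```

```bash
python3 -c "
from h import *
c=snap('wrist','w1'); print(c['state']['position'],c['state']['tcp_rot'],pose(c)[1]); print(proj(c,[601,125,80]),proj(c,[570,257,80]))"
```

```text
[558.08876905 144.11103511 230.89452042] [-3.14083927e+00 -5.56941425e-04  2.07255187e+00] [523.3316751  208.02520796 373.94393821]
[343.0164575  222.71238414] [386.37295483  88.43285036]
```

View pics/w1.png

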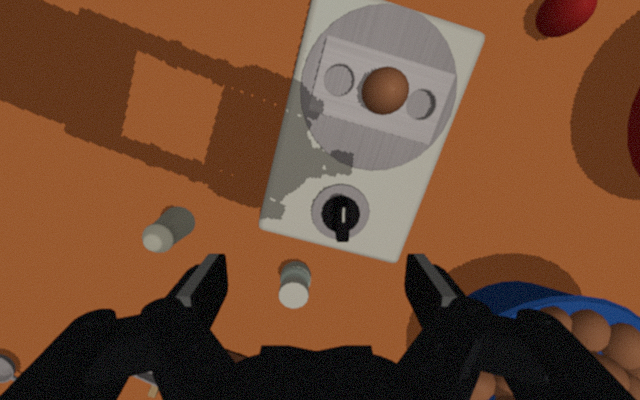

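The wrist view shows the dial disc near (340,213), with its bar almost vertical in the image: white mark (344,207)–(343,222), near end at (342,240). The egg is in the rack at (385,90).

Run:
```python
from h import *
c=load('w1'); g=cv2.cvtColor(c['frame'],cv2.COLOR_RGB2HSV)
# white mark inside dial
v=g[...,2].astype(int); roi=v[180:250,305:375]
for r in range(192,244,3): print(r,' '.join('%3d'%x for x in v[r,316:370:2]))
```

```text
192 169 148  95 127 136 137 139 137 138 134 128 135 135 134 139 135 136 134 140 137 140 134 124 157 171 170 167
195 146 117 136 134 139 136 135 121  86  81  68  62  50  71  97 128 132 139 133 135 137 131 137 131 142 168 170
198 116 137 133 134 137 136 118  60  32  16   0  22  14  19  19  16  32  75 123 136 137 135 138 137 131 156 173
201 136 135 136 136 133  71  26  25  17   0  21  27   7  20   7  14  20  27  16  58 126 134 139 136 135 129 166
204 136 135 132 129  66  19  27  24  25   3   6  12   2   1  12   2   6  33  13  16  66 132 141 130 139 136 139
207 134 133 136  81  16  21  27  17  24   0  25  17  24  58  79  32  12  27  27  23  24  74 134 131 142 137 133
210 133 131 138  76  30  30  28  30  18  21   6  21  19 112 138  29  22  12  16  25  23  46 125 134 135 135 130
213 131 130 116  27  22  16  29   8  21  14  21   0  15 129 127  30  28  33  27  17  20  22 119 138 133 133 131
216 128 131 128  48  13  25  29  17  26  10  23  25  18 128 127  19  29  29  30  32   5  27 119 136 134 132 140
219 131 132 140  92  12  30  31  28  14   1  19   9  11 131 133  25   9  19  31  30  15  64 
[... 215 characters left out ...]
 114 134 131 136 135 165 168
228 150 133 131 129 133 122  82  35  10   8  21  31  27  26  19  26   8  33  70 125 137 133 132 136 169 167 171
231 169 162 132 130 130 128 132 132 112  67  26  23  22  30  20  20  43 127 135 134 134 133 150 169 170 170 171
234 170 169 170 159 130 128 134 135 135 131  35  13  23  18  15  17  42 121 130 134 149 167 170 169 170 168 170
237 167 167 171 169 169 165 151 140 131 124  56  11  23  27  18  20  62 145 160 167 170 169 169 168 167 169 167
240 164 168 170 170 168 170 170 169 169 167 121  26   0  14  26  17  99 169 168 170 170 166 167 167 169 169 168
243 149 150 152 155 161 163 168 169 167 169 168 168 171 173 169 167 169 170 169 169 168 167 168 169 167 170 170
```

Run:
```python
from h import *
c=load('w1')
d=onz(c,340,212.5,50); a=onz(c,343.2,207,82); b=onz(c,341.8,241.5,82); m=onz(c,343,222,82)
print('disc',d,'mark far',a,'mark near',m,'bar end',b)
u=a-b; print('len',np.linalg.norm(u),'ang',np.arctan2(u[1],u[0])); u=a-d;print('from disc',np.linalg.norm(u[:2]),np.arctan2(u[1],u[0])); u=d-b;print(np.linalg.norm(u[:2]),np.arctan2(u[1],u[0]))
# boiler edge angle & corners in this view
for p in[(263,226),(394,261),(483,37)]: print(onz(c,*p,36))
# tongs/egg check
print('egg top-ish',onz(c,385,90,80), 'salt',onz(c,157,238,65),'spice',onz(c,293,293,55))
to(601,125,120,2.07)
```

```text
disc [599.7431536 125.5282436  50.       ] mark far [592.09704495 140.32868719  82.        ] mark near [600.06374749 126.23214325  82.        ] bar end [609.92218718 106.78277392  82.        ]
len 37.987682119103646 ang 2.05922038008569
from disc 16.658814721914737 2.047646211962945
21.330854606424854 2.068259410474528
[530.79149552  62.96288399  36.        ]
[693.52142428  99.21234989  36.        ]
[635.96139916 351.90219666  36.        ]
egg top-ish [569.62369194 255.26026585  80.        ] salt [433.44629959   6.24268313  65.        ] spice [600.10303158  10.43004146  55.        ]
t 1.57 pos [557.6 144.9 231. ] rpy [-3.141e+00 -1.000e-03  2.074e+00] F [ 0.1 -0.   0.2] grip 0.0 open 0.997 q6 -0.35
shift [-0.1279  0.095   0.3698] turn 0.0047
```

```bash
python3 -c "
from h import *
to(600,125.5,57,2.06)"
```

```text
t 1.57 pos [557.6 144.9 231. ] rpy [-3.141e+00 -1.000e-03  2.074e+00] F [ 0.1 -0.   0.2] grip 0.0 open 0.997 q6 -0.35
shift [-0.125   0.0931  0.5798] turn 0.0175
```

>>> {"fn": "arm_command", "kwargs": {"motion": [[[-0.06, 0.05, 0.1], 0.01], [[-0.125, 0.093, 0.2], 0.02], [[-0.125, 0.093, 0.32], 0.02], [[-0.125, 0.093, 0.42], 0.02], [[-0.125, 0.093, 0.5], 0.02], [[-0.125, 0.093, 0.56], 0.02], [[-0.125, 0.093, 0.58], 0.02], [[-0.125, 0.093, 0.58], 0.02], [[-0.125, 0.093, 0.58], 0.02]]}}

```text
t: 2.32
position: [600.8, 125.9, 58.1]
tcp_rot: [3.141, 0.0, 2.059]
ft_force: [0.9, -0.5, 0.9]
opening: 1.001
grip_force: 0.0
```

>>> {"fn": "arm_command", "kwargs": {"motion": [[[0, 0, 0], 0], [[0, 0, 0], 0], [[0, 0, 0], 0], [[0, 0, 0], 0], [[0, 0, 0], 0], [[0, 0, 0], 0], [[0, 0, 0], 0], [[0, 0, 0], 0], [[0, 0, 0], 0], [[0, 0, 0], 0]], "jaw": 1, "newtons": 25}}

```text
t: 3.15
position: [600.5, 124.8, 57.6]
tcp_rot: [-3.141, -0.0, 2.058]
ft_force: [-4.1, -2.1, 8.0]
opening: 0.158
grip_force: 26.5
```

>>> {"fn": "arm_command", "kwargs": {"motion": [[[0, 0, 0], -0.1], [[0, 0, 0], -0.2], [[0, 0, 0], -0.3], [[0, 0, 0], -0.4], [[0, 0, 0], -0.5], [[0, 0, 0], -0.6], [[0, 0, 0], -0.7], [[0, 0, 0], -0.8], [[0, 0, 0], -0.9], [[0, 0, 0], -1.0]]}}

```text
t: 3.98
position: [599.9, 124.3, 57.6]
tcp_rot: [-3.14, -0.001, 2.848]
ft_force: [-7.5, -8.1, 11.2]
opening: 0.159
grip_force: 27.0
```

>>> {"fn": "arm_command", "kwargs": {"motion": [[[0, 0, 0], -0.1], [[0, 0, 0], -0.2], [[0, 0, 0], -0.3], [[0, 0, 0], -0.4], [[0, 0, 0], -0.5], [[0, 0, 0], -0.6], [[0, 0, 0], -0.65], [[0, 0, 0], -0.68], [[0, 0, 0], -0.68]]}}

```text
t: 4.73
position: [599.9, 123.8, 57.6]
tcp_rot: [-3.141, -0.002, -2.904]
ft_force: [-7.6, -11.7, 12.2]
opening: 0.152
grip_force: 27.3
```

```bash
python3 -c "
from h import *
to(600,125.5,57,3.37);print(robot.read_state()['moment'])"
```

```text
t 4.73 pos [599.9 123.8  57.6] rpy [-3.141e+00 -2.000e-03 -2.904e+00] F [ -7.6 -11.7  12.2] grip 27.3 open 0.152 q6 -1.7
shift [-0.0018  0.0055  0.002 ] turn 0.0115
[-1.94082756  1.20448952 -0.43458678]
```

>>> {"fn": "arm_command", "kwargs": {"motion": [[[0, 0, 0], -0.03], [[0, 0, 0], -0.06], [[0, 0, 0], -0.09], [[0, 0, 0], -0.09]]}}

```text
t: 5.07
position: [600.6, 124.0, 57.7]
tcp_rot: [-3.141, -0.001, -2.834]
ft_force: [-3.1, -9.8, 10.4]
opening: 0.16
grip_force: 59.0
```

```bash
python3 -c "
from h import *
to(600,125.5,57,3.37);print(robot.read_state()['moment'])"
```

```text
t 5.07 pos [600.6 124.   57.7] rpy [-3.141e+00 -1.000e-03 -2.834e+00] F [-3.1 -9.8 10.4] grip 59.0 open 0.16 q6 -1.77
shift [0.0003 0.0055 0.0024] turn 0.1005
[-1.60985543  0.54036723 -0.80353614]
```

The grip force jumped to 59 N and the jaw was forced open slightly, so the dial is at its stop. I'll release and lift.

>>> {"fn": "arm_command", "kwargs": {"motion": [[[0, 0, 0], 0], [[0, 0, 0], 0], [[0, 0, 0], 0], [[0, 0, 0], 0], [[0, 0, 0], 0], [[0, 0, 0], 0], [[0, 0, -0.1], 0], [[0, 0, -0.2], 0], [[0, 0, -0.3], 0], [[0, 0, -0.4], 0]], "jaw": 0}}

```text
t: 5.9
position: [600.5, 125.1, 178.6]
tcp_rot: [3.141, -0.0, -2.835]
ft_force: [0.8, 0.4, 0.9]
opening: 1.002
grip_force: 0.0
```

```bash
python3 -c "
from h import *
to(480,-180,240,0.08)"
```

```text
t 5.9 pos [600.5 125.1 178.6] rpy [ 3.141 -0.    -2.835] F [0.8 0.4 0.9] grip 0.0 open 1.002 q6 -1.77
shift [ 0.6903 -0.848  -0.2046] turn -3.7111
```

```bash
python3 -c "
from h import *
to(620,-205,230,-3.06)"
```

```text
t 5.9 pos [600.5 125.1 178.6] rpy [ 3.141 -0.    -2.835] F [0.8 0.4 0.9] grip 0.0 open 1.002 q6 -1.77
shift [ 0.2706 -1.0684 -0.1715] turn 0.2869
```

>>> {"fn": "arm_command", "kwargs": {"motion": [[[0.02, -0.08, -0.1], 0.05], [[0.05, -0.18, -0.17], 0.1], [[0.08, -0.31, -0.17], 0.15], [[0.11, -0.44, -0.17], 0.2], [[0.14, -0.57, -0.17], 0.25], [[0.18, -0.7, -0.17], 0.28], [[0.21, -0.83, -0.17], 0.28], [[0.24, -0.93, -0.17], 0.28], [[0.25, -0.98, -0.17], 0.28], [[0.25, -0.98, -0.17], 0.28]]}}

```text
t: 6.73
position: [618.2, -181.1, 228.0]
tcp_rot: [-3.141, 0.0, -3.058]
ft_force: [-0.4, -0.4, -0.4]
opening: 1.003
grip_force: 0.0
```

>>> {"fn": "arm_command", "kwargs": {"motion": [[[0, 0, 0], 0], [[0, 0, 0], 0]]}}

```text
t: 6.9
position: [618.1, -176.7, 228.1]
tcp_rot: [3.141, -0.0, -3.054]
ft_force: [-0.0, -0.3, -0.3]
opening: 1.001
grip_force: 0.0
```

```bash
python3 -c "
from h import *
c=snap('wrist','w2'); print(c['state']['position'],c['state']['tcp_rot'],pose(c)[1])"
```

```text
[ 618.05636023 -176.73749041  228.14026051] [ 3.14100483e+00 -3.35524227e-04 -3.05411948e+00] [ 545.66175272 -183.16995399  371.17355858]
```

View pics/w2.png

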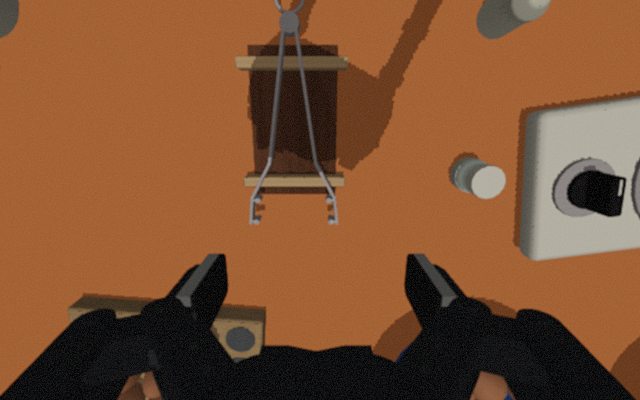

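The wrist view shows the tongs with the pivot at (289,21), arm bends at (270,160) and (318,160), and jaw tips at (254,220) and (334,220).

Run:
```python
from h import *
c=load('w2'); z=40
piv=onz(c,289,21,z); b=[onz(c,u,160,z) for u in(270,318)]; t=[onz(c,u,220,z) for u in(254,334)]
bm=sum(b)/2; tm=sum(t)/2
for n,p in(('bend',bm),('tip',tm)): d=p-piv; print(n,p,'dist',np.linalg.norm(d),'yaw',np.arctan2(d[1],d[0]))
print(piv,'widths',np.linalg.norm(b[0]-b[1]),np.linalg.norm(t[0]-t[1]))
# rest bars ends z=22
e=[onz(c,u,v,22) for u,v in((238,62),(346,62),(247,180),(343,180))]; near=(e[0]+e[1])/2; far=(e[2]+e[3])/2
d=far-near; yaw=np.arctan2(d[1],d[0]); print('rest',near,far,np.linalg.norm(d),yaw,'origin',near+d*70/130)
dd=tm-piv; dd/=np.linalg.norm(dd); g=piv+105*dd; print('grip',g)
g2=near+d*70/130; to(g2[0],g2[1],13,yaw+np.pi); to(g[0],g[1],120,np.arctan2(dd[1],dd[0])+np.pi)
# dial check
print('dial mark',onz(c,622,188,82),'bar inner',onz(c,572,192,82))
```

```text
bend [ 598.51484935 -202.29911784   40.        ] dist 135.21634000282762 yaw 0.10211214506220997
tip [ 668.4553827  -197.65724647   40.        ] dist 205.28109329274122 yaw 0.0898765141526594
[ 464.00284    -216.08236645   40.        ] widths 52.74538418022788 93.23089468852268
rest [ 497.68763491 -212.33168005   22.        ] [ 624.91181395 -200.58883136   22.        ] 127.76496479071146 0.09203966555271573 origin [ 566.19296208 -206.00860768   22.        ]
grip [ 568.57904153 -206.6580324    40.        ]
t 6.95 pos [ 618.1 -176.5  228.3] rpy [ 3.141 -0.    -3.054] F [ 0.3 -0.2 -0.2] grip 0.0 open 0.997 q6 -2.03
shift [ 0.181  -0.0832  0.7175] turn -0.0051
t 6.95 pos [ 618.1 -176.5  228.3] rpy [ 3.141 -0.    -3.054] F [ 0.3 -0.2 -0.2] grip 0.0 open 0.997 q6 -2.03
shift [ 0.1733 -0.0859  0.3608] turn -0.0023
dial mark [591.40169617 124.4200809   82.        ] bar inner [599.6550892   76.56253517  82.        ]
```

```bash
python3 -c "
from h import *
to(567.5,-206.3,10,.091+np.pi)"
```

```text
t 6.95 pos [ 618.1 -176.5  228.3] rpy [ 3.141 -0.    -3.054] F [ 0.3 -0.2 -0.2] grip 0.0 open 0.997 q6 -2.03
shift [ 0.1767 -0.0845  0.7275] turn -0.0037
```

>>> {"fn": "arm_command", "kwargs": {"motion": [[[0.08, -0.04, 0.1], 0], [[0.176, -0.085, 0.2], 0], [[0.176, -0.085, 0.3], 0], [[0.176, -0.085, 0.4], 0], [[0.176, -0.085, 0.5], 0], [[0.176, -0.085, 0.57], 0], [[0.176, -0.085, 0.6], 0], [[0.176, -0.085, 0.6], 0]]}}

```text
t: 7.62
position: [566.9, -206.4, 46.7]
tcp_rot: [3.14, -0.003, -3.053]
ft_force: [-0.3, 0.3, 0.3]
opening: 1.001
grip_force: 0.0
```

```bash
python3 -c "
from h import *
to(567.5,-206.3,10,.091+np.pi)"
```

```text
t 7.62 pos [ 566.9 -206.4   46.7] rpy [ 3.140e+00 -3.000e-03 -3.053e+00] F [-0.3  0.3  0.3] grip 0.0 open 1.001 q6 -2.11
shift [-2.200e-03 -1.000e-04  1.223e-01] turn -0.0036
```

>>> {"fn": "arm_command", "kwargs": {"motion": [[[0, 0, 0.05], 0], [[0, 0, 0.09], 0], [[0, 0, 0.122], 0], [[0, 0, 0.122], 0], [[0, 0, 0.122], 0]]}}

```text
t: 8.03
position: [567.7, -207.7, 11.8]
tcp_rot: [3.141, -0.0, -3.054]
ft_force: [-0.2, -0.7, -0.2]
opening: 1.001
grip_force: 0.0
```

>>> {"fn": "arm_command", "kwargs": {"motion": [[[0, 0, 0], 0], [[0, 0, 0], 0], [[0, 0, 0], 0], [[0, 0, 0], 0], [[0, 0, 0], 0], [[0, 0, 0], 0], [[0, 0, 0], 0], [[0, 0, 0], 0]], "jaw": 0.58, "newtons": 30}}

```text
t: 8.7
position: [568.4, -208.3, 12.7]
tcp_rot: [-3.141, 0.002, -3.055]
ft_force: [-0.8, -0.1, 9.5]
opening: 0.425
grip_force: 7.8
```

>>> {"fn": "arm_command", "kwargs": {"motion": [[[0, 0, -0.03], 0], [[0, 0, -0.07], 0], [[0, 0, -0.12], 0], [[0, 0, -0.18], 0], [[0, 0, -0.25], 0], [[0, 0, -0.32], 0], [[0, 0, -0.4], 0], [[0, 0, -0.5], 0], [[0, 0, -0.5], 0], [[0, 0, -0.5], 0]]}}

```text
t: 9.53
position: [568.6, -208.3, 164.2]
tcp_rot: [-3.14, 0.003, -3.055]
ft_force: [0.5, 0.1, -1.0]
opening: 0.419
grip_force: 4.5
```

```bash
python3 -c "
from h import *
to(481,236,160,.226+np.pi)
c=snap('wrist','w3')"
```

```text
t 9.53 pos [ 568.6 -208.3  164.2] rpy [-3.140e+00  3.000e-03 -3.055e+00] F [ 0.5  0.1 -1. ] grip 4.5 open 0.419 q6 -2.11
shift [0.1623 1.5007 0.0105] turn -0.1771
```

View pics/w3.png

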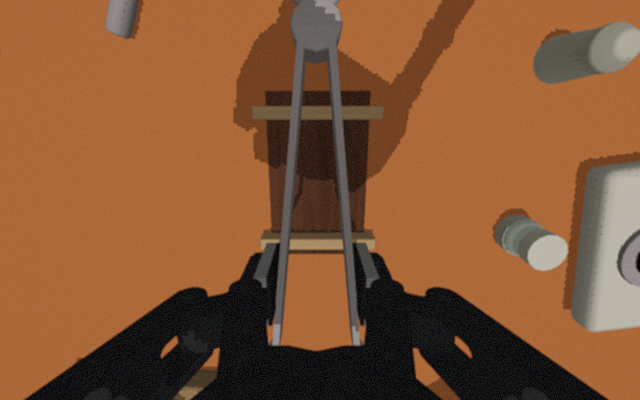

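The tongs are held symmetrically, with the pivot at (316,22) and the bends at (277,330) and (355,330). Next I'll check their pitch from the pivot's position.

Run:
```python
from h import *
c=load('w3'); s=c['state']; Rm=rot(s['tcp_rot']); p=s['position']
c2=load('w2'); piv=np.array([464.,-216.1])
# tongs axis from lateral midline: two points at tongs tops
yaw=s['tcp_rot'][2]+np.pi; d=np.array([np.cos(yaw),np.sin(yaw)])
for dz in(-20,-10,0,10,20):
    print(dz,proj(c,[*piv+[568.6-567.7,-.6],191.5+dz]))
print('pivot dist along tool x', (Rm.T@np.append(piv-p[:2],0)), 'bend proj', proj(c,[*(piv+140*d+[.9,-.6]),191.5]))
# separation-based height: bends at (277,330),(355,330)
```

```text
-20 [317.11527003  29.85479495]
-10 [317.1815409   22.92776207]
0 [317.2602973   14.69566671]
10 [317.35543459   4.75133993]
20 [317.47265669  -7.50142442]
pivot dist along tool x [104.84236474   1.28147747  -0.36452483] bend proj [317.01471824 352.65536435]
```

>>> {"fn": "arm_command", "kwargs": {"motion": [[[0, 0.03, 0], -0.02], [[0.01, 0.1, 0], -0.04], [[0.02, 0.2, 0], -0.06], [[0.04, 0.32, 0], -0.1], [[0.05, 0.44, 0], -0.14], [[0.06, 0.56, 0], -0.16], [[0.08, 0.68, 0], -0.177], [[0.09, 0.78, 0], -0.177], [[0.1, 0.86, 0], -0.177], [[0.1, 0.9, 0], -0.177]]}}

```text
t: 10.42
position: [512.2, 61.4, 160.8]
tcp_rot: [3.14, -0.003, -2.913]
ft_force: [0.5, 0.3, -2.5]
opening: 0.418
grip_force: 4.5
```

```bash
python3 -c "
from h import *
to(480.5,235.5,160,.226+np.pi)"
```

```text
t 10.42 pos [512.2  61.4 160.8] rpy [ 3.140e+00 -3.000e-03 -2.913e+00] F [ 0.5  0.3 -2.5] grip 4.5 open 0.418 q6 -1.8
shift [-0.0285  0.5892  0.0031] turn 0.0032
```

>>> {"fn": "arm_command", "kwargs": {"motion": [[[0, 0.08, 0], 0], [[-0.01, 0.18, 0], 0], [[-0.02, 0.28, 0], 0], [[-0.02, 0.38, 0], 0], [[-0.03, 0.46, 0], 0], [[-0.03, 0.52, 0], 0], [[-0.03, 0.55, 0], 0], [[-0.03, 0.55, 0], 0], [[-0.03, 0.55, 0], 0], [[-0.03, 0.55, 0], 0]]}}

```text
t: 11.25
position: [486.3, 220.4, 161.4]
tcp_rot: [-3.141, -0.001, -2.916]
ft_force: [-0.6, 0.2, -1.6]
opening: 0.422
grip_force: 4.5
```

Run:
```python
from h import *
to(480.5,235.5,160,.226+np.pi)
c=snap('side','s1'); d=snap('top','t1')
a=cv2.resize(c['frame'][80:210,235:415],None,fx=4,fy=4,interpolation=2)[:300,:]
a=cv2.resize(c['frame'][110:210,230:420],(800,300)[:2],interpolation=2)
b=cv2.resize(d['frame'][130:230,200:390],(800,300),interpolation=2)
a=cv2.resize(c['frame'][110:200,250:370],(400,300),interpolation=2)
b=cv2.resize(d['frame'][135:225,205:325],(400,300),interpolation=2)
cv2.imwrite('pics/st1.png',cv2.resize(np.hstack([a,b])[:,:,::-1],None,fx=1,fy=1))
```

```text
t 11.25 pos [486.3 220.4 161.4] rpy [-3.141e+00 -1.000e-03 -2.916e+00] F [-0.6  0.2 -1.6] grip 4.5 open 0.422 q6 -1.48
shift [0.0075 0.0535 0.0047] turn -0.0006
```

View pics/st1.png

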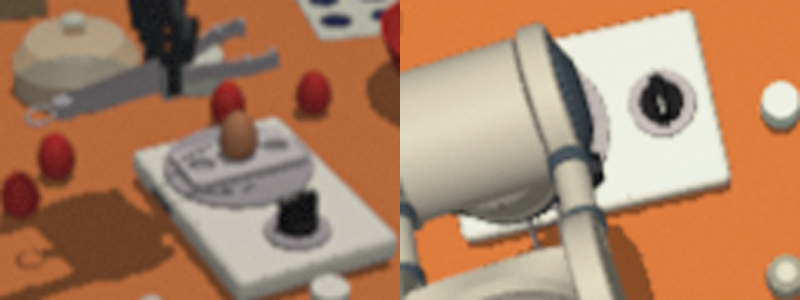

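The left panel (side view) shows the tongs above the egg, with the pivot at crop (62,101), the right jaw tip at (278,60) and the egg at (238,135). The right panel (top view) shows the dial bar at off; the arm hides the egg there. Next I'll check the tilt and the egg's position with rays.

Run:
```python
from h import *
c=load('s1'); s=c['state']; Rm=rot(s['tcp_rot']); p=s['position']; px=lambda u,v:(250+u*.3,110+v*.3)
f=-Rm[:,0]; l=np.array([-f[1],f[0],0]); g=p.copy()
print('meas piv',px(62,101),'tip',px(278,60),'left tip',px(244,27))
for dz in(6,12,19,26):
  print(dz,proj(c,g-105*f+[0,0,dz]),proj(c,g+109*f-36*l+[0,0,dz]),proj(c,g+109*f+36*l+[0,0,dz]))
# egg: centre from side mask
h=cv2.cvtColor(c['frame'],cv2.COLOR_RGB2HSV); fr=c['frame'].astype(int)
m=((h[...,0]<14)&(h[...,2]<200)&(fr[...,0]-fr[...,2]>30)&(h[...,1]<190)).astype(np.uint8); r=np.zeros_like(m); r[138:162,312:332]=1
cs,_=cv2.findContours(m*r,0,2); k=max(cs,key=cv2.contourArea); print('egg px',cv2.boundingRect(k)); x,y,w,hh=cv2.boundingRect(k)
print(proj(c,[570,256,80]),'egg x at y=256..', px(238,135))
o,d=ray(c,x+w/2-.5,y+hh/2); t=(256-o[1])/d[1]; print(o+d*t)
```

```text
meas piv (268.6, 140.3) tip (333.4, 128.0) left tip (323.2, 118.1)
6 [267.9094548  142.21990806] [332.68028015 132.94154756] [323.1605395  123.85872989]
12 [267.76095453 140.56651394] [332.70730646 131.31688801] [323.16240133 122.26865252]
19 [267.5866785  138.62613381] [332.7390178  129.41059217] [323.16458547 120.40331215]
26 [267.41128775 136.6733425 ] [332.77092542 127.49249788] [323.16678264 118.52683911]
egg px (312, 138, 20, 20)
[320.64201265 149.94770474] egg x at y=256.. (321.4, 150.5)
[573.09375685 256.          87.42661399]
```

>>> {"fn": "arm_command", "kwargs": {"motion": [[[0.003, 0.02, 0.02], 0], [[0.006, 0.04, 0.04], 0], [[0.006, 0.053, 0.08], 0], [[0.006, 0.053, 0.13], 0], [[0.006, 0.053, 0.18], 0], [[0.006, 0.053, 0.18], 0], [[0.006, 0.053, 0.18], 0]]}}

```text
t: 11.93
position: [480.2, 236.4, 107.0]
tcp_rot: [-3.141, -0.002, -2.916]
ft_force: [-0.0, 0.0, -1.0]
opening: 0.424
grip_force: 4.5
```

Run:
```python
from h import *
to(480.8,235.7,47,.226+np.pi)
c=snap('side','s2'); d=snap('wrist','w4')
a=cv2.resize(c['frame'][120:180,280:360],(400,300),interpolation=2)
b=cv2.resize(d['frame'],(400,250)); b=np.vstack([b,np.zeros((50,400,3),np.uint8)])
cv2.imwrite('pics/st2.png',np.hstack([a,b])[:,:,::-1])
```

```text
t 11.93 pos [480.2 236.4 107. ] rpy [-3.141e+00 -2.000e-03 -2.916e+00] F [-0.  0. -1.] grip 4.5 open 0.424 q6 -1.45
shift [-0.0019 -0.0027  0.1999] turn -0.0
```

View pics/st2.png

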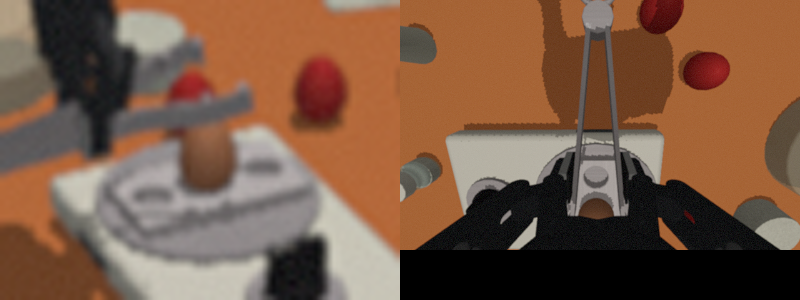

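The side view shows the jaws just above the egg, with the tip at crop (252,95) and the egg at (208,150). The wrist view shows the egg at (597,208), centred between the arms, whose midline is near 596.

Run:
```python
from h import *
c=load('s2'); p=c['state']['position']; Rm=rot(c['state']['tcp_rot']); f=-Rm[:,0]; l=np.array([-f[1],f[0],0])
for a in(105,109,113): print(a,proj(c,p+a*f-36*l+[0,0,24]))
print('meas tip',280+252*.2,139,'egg centre px meas',280+208*.2, proj(c,[570.5,256.3,75]))
d=load('w4'); fr=d['frame']; h=cv2.cvtColor(fr,cv2.COLOR_RGB2HSV)
for r in(300,315,330): print(r,' '.join('%3d'%x for x in cv2.cvtColor(fr,cv2.COLOR_RGB2GRAY)[r,270:362:3]))
print('egg top proj',proj(d,[570.5,256.3,100]))
```

```text
105 [328.5689226  140.82060465]
109 [329.62653325 140.56478492]
113 [330.6821912  140.30943751]
meas tip 330.4 139 egg centre px meas 321.6 [320.76573797 151.12411591]
300  25   2  79  89  74 140 159 160 165 160 160 152 130 100  96 119 112 140 157 162 165 162 164 163 161 168  75  85  87  31   2
315  21  26  89  93  70 158 160 149 107  98 109 104 107 101 102 102 106  99 107  99 104 130 134 163 160 159 138  81  90  77  19
330 104 127 137 129 121 158 106  59  48  50  56  61  53  64  56  57  59  50  60  58  53  57  54 102 158 163 161  68 111 122 135
egg top proj [314.60829297 382.37782565]
```

>>> {"fn": "arm_command", "kwargs": {"motion": [[[-0.002, -0.005, 0.02], 0], [[-0.002, -0.005, 0.06], 0], [[-0.002, -0.005, 0.1], 0], [[-0.002, -0.005, 0.14], 0], [[-0.002, -0.005, 0.18], 0], [[-0.002, -0.005, 0.2], 0], [[-0.002, -0.005, 0.2], 0], [[-0.002, -0.005, 0.2], 0]]}}

```text
t: 12.7
position: [482.0, 235.1, 47.9]
tcp_rot: [-3.142, -0.0, -2.916]
ft_force: [-0.6, 0.5, 0.2]
opening: 0.423
grip_force: 4.5
```

>>> {"fn": "arm_command", "kwargs": {"motion": [[[0, 0, 0], 0], [[0, 0, 0], 0], [[0, 0, 0], 0], [[0, 0, 0], 0]], "jaw": 0.66}}

```text
t: 13.03
position: [482.1, 235.1, 48.1]
tcp_rot: [3.142, 0.001, -2.916]
ft_force: [0.4, 0.7, -0.2]
opening: 0.34
grip_force: 4.6
```

>>> {"fn": "arm_command", "kwargs": {"motion": [[[0, 0, 0], 0], [[0, 0, 0], 0], [[0, 0, 0], 0], [[0, 0, 0], 0], [[0, 0, 0], 0], [[0, 0, 0], 0]], "jaw": 0.72}}

```text
t: 13.53
position: [481.8, 235.1, 47.7]
tcp_rot: [-3.142, -0.0, -2.916]
ft_force: [-0.6, 0.1, -1.6]
opening: 0.289
grip_force: 4.7
```

>>> {"fn": "arm_command", "kwargs": {"motion": [[[0, 0, 0], 0], [[0, 0, 0], 0], [[0, 0, 0], 0], [[0, 0, 0], 0], [[0, 0, 0], 0], [[0, 0, 0], 0]], "jaw": 0.85}}

```text
t: 14.03
position: [481.8, 235.1, 47.7]
tcp_rot: [3.142, 0.0, -2.916]
ft_force: [-0.1, -0.7, -0.1]
opening: 0.243
grip_force: 29.3
```

The tongs stopped at 20.7 mm with 29 N, which matches being closed on the egg. I'll lift gently.

>>> {"fn": "arm_command", "kwargs": {"motion": [[[0, 0, -0.01], 0], [[0, 0, -0.025], 0], [[0, 0, -0.05], 0], [[0, 0, -0.08], 0], [[0, 0, -0.11], 0], [[0, 0, -0.14], 0], [[0, 0, -0.17], 0], [[0, 0, -0.2], 0], [[0, 0, -0.23], 0], [[0, 0, -0.26], 0]]}}

```text
t: 14.87
position: [481.8, 235.1, 126.7]
tcp_rot: [3.142, 0.0, -2.916]
ft_force: [-0.9, 0.1, -1.7]
opening: 0.249
grip_force: 29.4
```

>>> {"fn": "arm_command", "kwargs": {"motion": [[[0, 0, -0.03], 0], [[0, 0, -0.06], 0], [[0, 0, -0.09], 0], [[0, 0, -0.11], 0], [[0, 0, -0.12], 0], [[0, 0, -0.12], 0], [[0, 0, -0.12], 0], [[0, 0, -0.12], 0], [[0, 0, -0.12], 0], [[0, 0, -0.12], 0]]}}

```text
t: 15.7
position: [481.7, 235.0, 161.3]
tcp_rot: [-3.141, -0.001, -2.916]
ft_force: [-0.5, -0.5, -1.6]
opening: 0.244
grip_force: 29.4
```

Run:
```python
from h import *
c=snap('side','s3'); d=snap('wrist','w5')
a=cv2.resize(c['frame'][90:195,250:390],(400,300),interpolation=2)
b=cv2.resize(d['frame'],(400,250)); b=np.vstack([b,np.zeros((50,400,3),np.uint8)])
cv2.imwrite('pics/st3.png',np.hstack([a,b])[:,:,::-1])
```

```text
(no output)
```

View pics/st3.png

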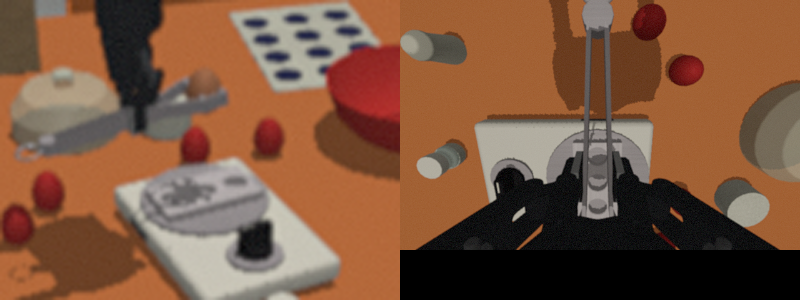

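The side view shows the egg held in the jaws at crop (203,82), with the rack empty and the dial bar at off. The egg is roughly 180 mm up, so I'm handing in.

```bash
python3 -c "
from h import *
print(robot.hand_in())"
```

```text
the job is handed in; nothing more can be done
None
```

I turned the dial to its off stop and handed in with the tongs still holding the egg about 11 cm above the rack, having seen no sign that anything else was moved; the hand-in returned no verdict.

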